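# Clear the spent tape roll into the tilting bin

### The arm

A 7-joint arm with a two-finger parallel gripper is mounted at the origin on the work surface. World frame = base frame: x ahead of the robot, y to its left, z up, the work surface at z = 0. Lengths are in m, angles in rad, forces in N, time in s.
With the tool pointing down it reaches from about 0.425 to 0.95 m from the base axis. Payload 4.7 kg.
Tool frame: the origin (TCP) lies on the centre line of the jaws, within the pads' length; the fingertips stand 19 mm ahead of it and the grasp point (between the pads) is the TCP; z points along the fingers, y is the direction in which the jaws open and shut (so a half turn about z gives the same grasp; the last joint's range is limited). The gripper opens to 87 mm and grips with 3 to 60 N. Pads are 19 mm wide; open, the fingers measure 117 mm over their backs; the gripper's body (75 mm by 190 mm) begins 51 mm behind the grasp point.
Start: joints at [-1.248, 0.469, -0.049, 1.532, 0.024, 1.141, -0.082], TCP at [0.233, 0.634, 0.242] pointing down, gripper open.
Joint ranges: [-2.59, 2.59], [-0.33, 1.99], [-1.39, 1.29], [0.1, 2.45], [-1.04, 4.18], [0.21, 1.99], [-2.66, 2.66]. Speed limits (rad/s): [2.57, 2.57, 3.14, 3.14, 3.14, 3.14, 3.14].

### API

Orientations are given as a rotation vector (axis times angle).
In Python, from rig import sensors, imaging, workorder gives the robot as it stands. The module is installed in compiled form; this text tells all that it offers.
- The arm moves only by the tool play_rows, never from a script. Its argument "series" is a list of rows, each a list of 5 numbers: the shift along the world's x, y, z as a fraction of full scale, then the turn about the world's z as a fraction of full scale, then the gripper command: -1 is fully open, 1 is shut, values between are in proportion. In form: [[x, y, z, spin, hand], ...]. A call has exactly 8 rows; each row shifts and turns the commanded pose from where the row before left it; what a row does not reach is not made up. Full scale, the value 1, is 4 cm for a shift and 0.1 rad for a turn. A row lasts 1/8 s, in which the tool goes at most 62.5 mm and 10.7 degrees, less where a joint would pass 70% of its speed; a pose out of reach is approached as far as the arm can. A call with a number of a shift or a turn outside -1 to 1 is refused whole. A call with a gripper value outside its range is refused whole. The fingers move at their own pace and stop on an object; "squeeze" is the grip in N (left out, the last holds). Time passes only in rows, so rows that do not move let the fingers close, or fill a call up. It gives the time, the measured TCP pose, the force and the opening at its end, in the units of the state.
- sensors.sense(): the state, without advancing time (a new reading comes with each control period).
- imaging.snapshot(name): name is "scene" or "top" or "wrist"; returns (picture, depth): 420x560x3 uint8, blue, green, red; 420x560 float32, m along the optical axis (not along the pixel's ray), 0 where there is no reading.
- imaging.camera_info(name): a dict with "fx", "fy", "cx", "cy" (pixels), "k1" (the pictures are not rectified: a ray, as slopes to the right and down, at radius r is drawn at 1 + k1 r^2 times it, then the intrinsics apply), "T" (4x4, takes a point from camera to world coordinates). Camera axes: x right, y up, looking along -z (the intrinsics and any distortion apply to the point x, -y, -z); pixel columns grow to the right and rows downward; lengths in m; the calibration is good to about 2 mm. A picture is of the moment at which its call begins: read the wrist's pose just before it. camera_info takes no time and is no camera call; for the wrist camera it gives the pose at the moment of the call.
- workorder.sign_off(): hands the job in, once; it reports no verdict.
The state is a dict: "time_s": time; "q": joint angles; "qd": joint speeds; "joint_torque": joint torques, N m; "ee_pos": TCP position; "tool_rot": TCP orientation; "ft_force": force on the tool from outside, world axes, zero at the start; "torque": the same for the moment, N m; "width": finger opening in m.
Only numpy, scipy, OpenCV 4.12 (cv2) and the standard library are available. Lean on these libraries where they do the work, as an engineer would, in place of code of your own. Each camera call takes 0.05 s, during which the arm holds its last target.

### The job

The thinner of the two tape rolls is used up: slide it straight up off its post without dragging or tipping its stand, and let go of it inside the walnut bin, which hangs tilted open. Then swing the bin upright until it is fully home against its stop, gently and without a bang. Leave the full tape roll, both stands and all the other things on the table where they are.

Things in the scene. Friction and masses are not known exactly. Their poses are not given: they have to be found in the camera images.
- spent_center (a point): Centre (half-way up, on the axis) of the spent tape roll: a brown cardboard core with a thin green layer of tape, outer diameter 42 mm, height 36 mm, bore 28 mm, about 40 g. It sits upright, loose, on the post of its stand. Its z axis is the roll's axis. Either of the two stand places may hold it.
- stand_spent: Tape stand under the spent roll, loose, about 0.9 kg; origin at the centre of its underside, z up. Round iron foot 90 mm in diameter and 16 mm high, on it a brass shoulder 34 mm in diameter up to z = 30 mm on which the roll rests, and a steel post 20 mm in diameter up to z = 85 mm, so the post stands 19 mm above the roll's top and the roll must rise 55 mm to clear it.
- full_center (a point): Centre of the full green tape roll, outer diameter 68 mm, height 36 mm, on the other stand; to be left alone.
- stand_full: The other tape stand, same shape as stand_spent, carrying the full roll; to be left alone.
- bin (a joint): Tilt of the walnut bin, rad: 0 = upright, home against its stop; it grows as the bin's top leans out towards the robot, at most 0.6 (it starts between 0.35 and 0.55). The hinge is stiff: the bin stays where it is left, and pushing its front rim home takes about 3 to 10 N. Its rim rises some 13 mm as it comes upright, so push with the fingertips reaching only 15 to 30 mm below the rim.
- bin_floor (a point): Middle of the bin's inner floor, moving with the bin. Axes of the bin: x from its front wall to its back wall (away from the robot when upright), y along the hinge, z up out of the mouth. Dark walnut open box, outside 150 mm (x) by 180 mm (y) by 90 mm high, walls and floor 8 mm thick; the inside is 134 by 164 mm and 82 mm deep. Yaw of the bin differs from start to start.
- bin_rim (a point): Middle of the top edge of the bin's front wall (outer face, the one nearest the robot, with a thin brass strip), moving with the bin; same axes as bin_floor. It lies 90 mm above the hinge. To close, push it along +x of the bin's level direction.
- bin_hinge (a point): Middle of the hinge line, at the bin's front lower edge (outer corner), 22 mm above the table, between two brass pins; axes as bin_floor. A fixed walnut frame holds it: base 180 by 235 mm, 14 mm high, cheeks 60 mm high at both ends of the hinge, and a brass stop rail behind the bin 100 mm high. Upright, the front wall stands straight above this point.
- cup: Celadon green cup, rim 72 mm wide, 70 mm high, origin at the centre of its underside; bystander.
- baren: Round bamboo baren, 124 mm wide, 23 mm high, origin at the centre of its underside; bystander.
- scraper: Boxwood scraper, about 195 mm long and 10 mm high, lying flat along its x axis, origin underneath near its middle; bystander.
- clamp: Iron clamp block, 80 by 50 mm, 50 mm high, with a screw at one end, origin at the centre of its underside; bystander.
- chisel: Carving chisel with a wooden handle, about 195 mm long, 18 mm thick, lying along its x axis; bystander.
Not all that is in view belongs to the job. What is shaped like the stand_spent but blue or pink is not meant.

How it is judged:
By the outcome, as a careful person would: the job done as asked, in the order asked, and still so for the second after the job is handed in, with the robot touching nothing.
It also fails if it takes over 51 s, if anything falls off the work surface, if the arm or the gripper's body presses on something with over 40 N, if the wrist force passes 120 N, or if a joint passes its speed limit or range.

## Working session

There is one attempt and no reset: what is moved stays moved. The work goes in short steps, Python scripts to look and compute and a tool call to move; the robot and the scene stay as the last step left them, time stands still between calls to the robot, and variables do not carry over. Pictures are saved under pics/ and viewed, and the job is handed in when it is done.

Besides the shell and the picture viewer there is one more tool, called in YAML: its name, and indented under it one key for each argument. play_rows: Moves the arm, as the interface text tells. Shift numbers are shares of 4 cm and turn numbers shares of 0.1 rad, none past 1 either way. Its arguments: {"type":"object","properties":{"series":{"type":"array"},"squeeze":{"type":"number"}},"required":["series"]}

```bash
mkdir -p pics; cat > h.py <<'E'
import numpy as np,cv2
from rig import sensors,imaging,workorder
def snap(n,tag):
    info=imaging.camera_info(n); im,d=imaging.snapshot(n)
    cv2.imwrite(f'pics/{tag}.png',im); np.savez(f'pics/{tag}.npz',im=im,d=d,T=info['T'],K=[info[k] for k in('fx','fy','cx','cy','k1')])
    return im,d,info
def load(tag):
    z=np.load(f'pics/{tag}.npz'); return z['im'],z['d'],z['T'],z['K']
def slopes(K,u,v):
    fx,fy,cx,cy,k1=K
    M=np.array([[fx,0,cx],[0,fy,cy],[0,0,1.]])
    p=cv2.undistortPoints(np.stack([np.ravel(u),np.ravel(v)],-1).astype(float).reshape(-1,1,2),M,np.array([k1,0,0,0,0.]))
    return p.reshape(-1,2)
def pts(K,T,u,v,d):
    s=slopes(K,u,v); d=np.ravel(d)
    P=np.stack([s[:,0]*d,-s[:,1]*d,-d,np.ones_like(d)],-1)
    return (P@T.T)[:,:3]
def plane(K,T,u,v,z):
    s=slopes(K,u,v); D=np.stack([s[:,0],-s[:,1],-np.ones(len(s))],-1)@T[:3,:3].T
    o=T[:3,3]; return o+D*((z-o[2])/D[:,2])[:,None]
E
python3 - <<'E'
from h import *
for n in('scene','top','wrist'):
    im,d,i=snap(n,n+'0'); print(n,{k:np.round(v,3).tolist() if k=='T' else v for k,v in i.items()},(d>0).mean())
s=sensors.sense();print({k:np.round(v,3) for k,v in s.items()})
E
```

```text
scene {'fx': 482.98823909985737, 'fy': 482.98823909985737, 'cx': 276.54861397302653, 'cy': 206.8316895956905, 'k1': -0.07754371804181835, 'T': [[-0.73, -0.436, 0.527, 1.154], [0.684, -0.47, 0.558, 0.702], [0.005, 0.768, 0.641, 0.841], [0.0, 0.0, 0.0, 1.0]]} 0.9958971088435374
top {'fx': 491.2385392932516, 'fy': 491.2385392932516, 'cx': 271.866181573325, 'cy': 209.03045761777378, 'k1': -0.1756529821299877, 'T': [[0.017, 0.995, -0.101, 0.405], [-1.0, 0.018, 0.017, 0.041], [0.019, 0.1, 0.995, 1.479], [0.0, 0.0, 0.0, 1.0]]} 0.9960756802721088
wrist {'fx': 306.18254950724577, 'fy': 306.18254950724577, 'cx': 281.7541522054765, 'cy': 211.8256192455004, 'k1': -0.03308538987116361, 'T': [[0.345, -0.911, -0.228, 0.171], [0.939, 0.334, 0.086, 0.655], [-0.002, -0.243, 0.97, 0.385], [0.0, 0.0, 0.0, 1.0]]} 0.9495620748299319
{'time_s': np.float64(0.15), 'q': array([-1.248,  0.469, -0.049,  1.533,  0.024,  1.141, -0.082]), 'qd': array([-0.   , -0.001,  0.001, -0.005, -0.   , -0.002, -0.   ]), 'joint_torque': array([ 1.0000e-03, -5.0843e+01, -8.1000e-02, -2.3642e+01, -6.1000e-02,
        3.6000e-02,  0.0000e+00]), 'ee_pos': array([0.232, 0.633, 0.241]), 'tool_rot': array([-5.500e-01, -3.093e+00,  2.000e-03]), 'ft_force': array([ 0.458,  0.705, -0.317]), 'torque': array([-0.012, -0.09 ,  0.037]), 'width': np.float64(0.087)}
```

View pics/scene0.png

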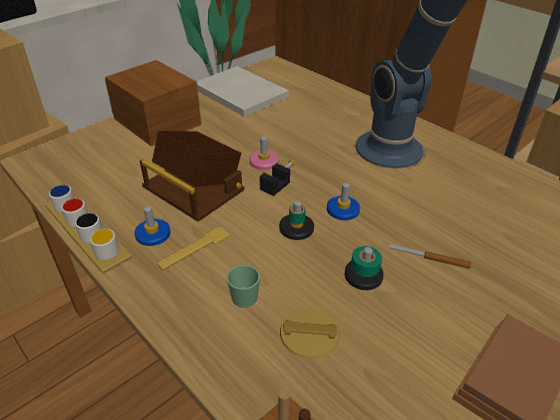

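View pics/top0.png

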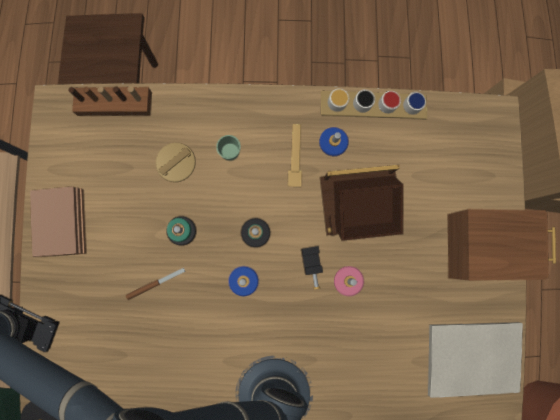

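The scene view shows the spent roll at about (297,218) and the full roll at (366,263). In the top view these are at (255,232) and (180,230). The bin is at about (365,205) in the top view, with its stop rail on the far side. Next I'll measure them.

```bash
python3 - <<'E'
from h import *
for tag in('top0','scene0'):
    im,d,T,K=load(tag)
    v,u=np.mgrid[0:420,0:560]
    P=pts(K,T,u,v,d).reshape(420,560,3)
    np.save(f'pics/{tag}_P.npy',P)
    hsv=cv2.cvtColor(im,cv2.COLOR_BGR2HSV)
    g=cv2.inRange(hsv,(70,120,40),(92,255,255))
    n,l,st,c=cv2.connectedComponentsWithStats(g)
    print(tag,'green')
    for i in range(1,n):
        if st[i,4]>15:
            p=P[l==i]; print(np.round(c[i]),st[i,4],np.round(np.median(p,0),3),np.round(p.min(0),3),np.round(p.max(0),3))
    # blackish discs
    k=cv2.inRange(hsv,(0,0,0),(180,255,60))
    n,l,st,c=cv2.connectedComponentsWithStats(k)
    for i in range(1,n):
        if 80<st[i,4]<4000:
            p=P[l==i]; print('dark',np.round(c[i]),st[i,4],np.round(np.median(p,0),3),np.round(p.min(0),3),np.round(p.max(0),3))
im=cv2.imread('pics/top0.png')
cv2.imwrite('pics/topz.png',cv2.resize(im[120:310,150:420],None,fx=2.9,fy=2.9,interpolation=cv2.INTER_CUBIC))
im=cv2.imread('pics/scene0.png')
cv2.imwrite('pics/scz.png',cv2.resize(im[110:300,130:400],None,fx=2.9,fy=2.9,interpolation=cv2.INTER_CUBIC))
E
```

```text
top0 green
dark [144.  52.] 370 [ 1.303  0.562 -0.457] [ 1.066  0.537 -0.754] [ 1.36   0.593 -0.3  ]
dark [120. 111.] 263 [0.841 0.484 0.032] [0.837 0.398 0.012] [0.911 0.633 0.052]
dark [365.  98.] 173 [ 0.891 -0.258  0.064] [ 0.405 -0.281  0.058] [0.914 0.041 1.479]
dark [ 13. 149.] 227 [ 0.846  1.137 -0.515] [ 0.405  0.041 -0.678] [0.865 1.166 1.479]
dark [368. 207.] 3519 [ 0.56  -0.26   0.076] [ 0.405 -0.351  0.007] [0.662 0.041 1.479]
dark [188. 233.] 191 [0.474 0.26  0.017] [0.444 0.245 0.01 ] [0.525 0.317 0.063]
dark [255. 233.] 434 [0.478 0.063 0.017] [0.405 0.024 0.008] [0.523 0.105 1.479]
dark [311. 260.] 407 [ 0.403 -0.102  0.047] [ 0.365 -0.129  0.011] [0.441 0.041 1.479]
dark [ 32. 339.] 2617 [0.225 0.558 0.402] [ 0.143  0.041 -0.756] [0.405 1.222 1.479]
dark [284. 392.] 1005 [ 0.062 -0.023  0.198] [-0.021 -0.095  0.011] [0.405 0.059 1.479]
dark [160. 409.] 2045 [0.152 0.207 0.68 ] [0.087 0.041 0.49 ] [0.405 0.337 1.479]
dark [ 19. 407.] 1016 [-0.197  1.096 -0.44 ] [-0.334  0.041 -0.596] [0.405 1.183 1.479]
dark [261. 410.] 694 [0.075 0.04  0.404] [-0.02  -0.024  0.012] 
[... 1205 characters left out ...]
0.841]
dark [126. 114.] 405 [ 0.55  -0.673  0.064] [ 0.545 -0.777  0.003] [1.154 0.702 0.841]
dark [197. 159.] 3660 [ 0.589 -0.212  0.107] [ 0.462 -0.366  0.011] [1.154 0.702 0.841]
dark [376. 143.] 220 [ 0.061 -0.01   0.041] [-0.023 -0.094  0.008] [1.154 0.702 0.841]
dark [182. 198.] 488 [ 0.658 -0.149  0.013] [ 0.482 -0.356 -0.001] [1.154 0.702 0.841]
dark [275. 180.] 632 [ 0.417 -0.091  0.032] [ 0.359 -0.132 -0.002] [1.154 0.702 0.841]
dark [296. 228.] 556 [0.501 0.081 0.015] [ 0.444  0.026 -0.001] [1.154 0.702 0.841]
dark [ 86. 220.] 208 [ 0.891 -0.258  0.062] [ 0.866 -0.284  0.058] [ 0.915 -0.232  0.065]
dark [361. 277.] 618 [0.511 0.301 0.015] [ 0.449  0.244 -0.003] [1.154 0.702 0.841]
```

View pics/topz.png

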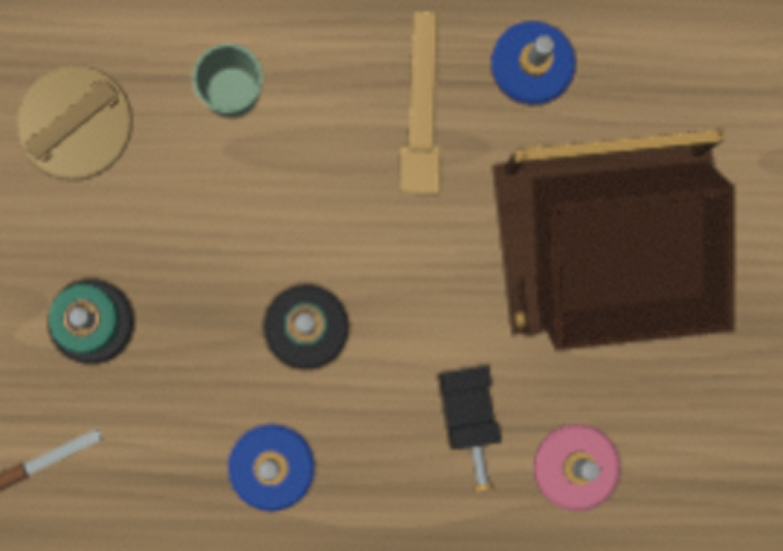

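View pics/scz.png

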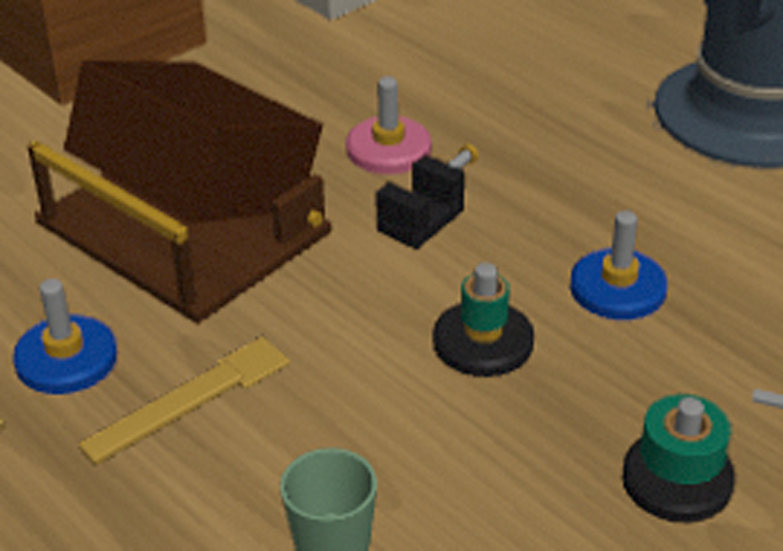

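```bash
python3 - <<'E'
from h import *
im,d,T,K=load('top0'); P=np.load('pics/top0_P.npy')
hsv=cv2.cvtColor(im,cv2.COLOR_BGR2HSV)
# foot disc: not-wood around (255,232)
k=(im.max(2)<55).astype(np.uint8)
for (cx,cy) in((255,232),):
    m=np.zeros_like(k); m[cy-20:cy+20,cx-20:cx+20]=k[cy-20:cy+20,cx-20:cx+20]
    c=max(cv2.findContours(m,cv2.RETR_EXTERNAL,cv2.CHAIN_APPROX_NONE)[0],key=cv2.contourArea)
    e=cv2.fitEllipse(c);print('ell',e, plane(K,T,[e[0][0]],[e[0][1]],.016))
ims,ds,Ts,Ks=load('scene0'); Ps=np.load('pics/scene0_P.npy')
# scene: post tip & roll points
for n,Pq,(u0,u1,v0,v1) in(('top',P,(245,266,222,243)),('sc',Ps,(285,310,195,235))):
    q=Pq[v0:v1,u0:u1].reshape(-1,3)
    for a,b in((.011,.02),(.045,.062),(.062,.07),(.08,.09)):
        s=q[(q[:,2]>a)&(q[:,2]<b)&(q[:,0]<.56)]
        if len(s): print(n,a,b,len(s),s.mean(0).round(4),s.min(0).round(3),s.max(0).round(3))
# green ring cylinder fit in scene
g=cv2.inRange(cv2.cvtColor(ims,cv2.COLOR_BGR2HSV),(70,120,40),(92,255,255))
m=np.zeros_like(g);m[200:236,280:315]=g[200:236,280:315]
q=Ps[m>0]; q=q[(q[:,2]>.033)&(q[:,2]<.063)]
from scipy.optimize import least_squares
r=least_squares(lambda c:np.hypot(q[:,0]-c[0],q[:,1]-c[1])-.021,[.484,.065],loss='soft_l1',f_scale=.002);print('cyl',r.x,np.std(r.fun))
# rail brass
br=cv2.inRange(hsv,(15,110,90),(30,255,255)); m=np.zeros_like(br);m[160:185,322:402]=br[160:185,322:402]
vv,uu=np.nonzero(m);q=plane(K,T,uu,vv,.1)
ln=cv2.fitLine(q[:,:2].astype(np.float32),cv2.DIST_HUBER,0,.01,.01).ravel();print('rail',ln,np.degrees(np.arctan2(ln[1],ln[0])),len(q),P[m>0].mean(0),np.median(P[m>0],0), q.min(0),q.max(0))
cv2.imwrite('pics/binz.png',cv2.resize(im[155:250,310:415],None,fx=6,fy=6,interpolation=cv2.INTER_CUBIC))
E
```

```text
ell ((255.3574981689453, 232.3779754638672), (27.034982681274414, 27.04938507080078), 30.89655303955078) [[0.4827739  0.06450584 0.016     ]]
top 0.011 0.02 210 [0.484  0.0642 0.0162] [0.454 0.035 0.011] [0.514 0.096 0.02 ]
top 0.045 0.062 18 [0.4767 0.0671 0.056 ] [0.461 0.047 0.047] [0.494 0.085 0.062]
top 0.062 0.07 70 [0.4817 0.0667 0.0666] [0.464 0.047 0.062] [0.501 0.085 0.07 ]
top 0.08 0.09 29 [0.4821 0.0666 0.0854] [0.474 0.059 0.081] [0.491 0.073 0.089]
sc 0.011 0.02 329 [0.4912 0.0761 0.0158] [0.439 0.024 0.011] [0.528 0.11  0.02 ]
sc 0.045 0.062 97 [0.4924 0.0733 0.0547] [0.467 0.045 0.045] [0.505 0.087 0.062]
sc 0.062 0.07 98 [0.4869 0.0695 0.0651] [0.462 0.045 0.062] [0.504 0.087 0.07 ]
sc 0.08 0.09 40 [0.4838 0.0662 0.084 ] [0.471 0.056 0.08 ] [0.492 0.076 0.087]
cyl [0.48184692 0.06399932] 0.0015219111164518843
rail [ 0.12052817 -0.99270993  0.6635501  -0.24026124] -83.07741 336 [ 0.66246592 -0.23922945  0.10579086] [ 0.66451975 -0.23970029  0.10081725] [ 0.64579073 -0.34897603  0.1       ] [ 0.68032281 -0.13801555  0.1       ]
```

View pics/binz.png

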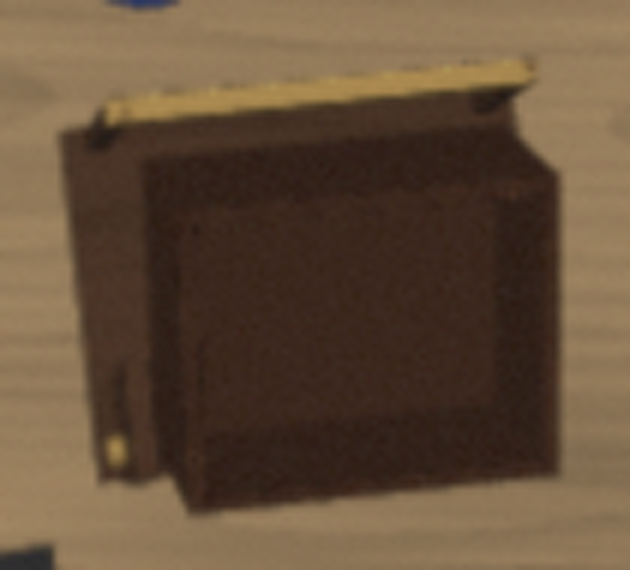

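```bash
python3 - <<'E'
from h import *
im,d,T,K=load('top0'); P=np.load('pics/top0_P.npy')
print(plane(K,T,[310+190/6,310+558/6],[155+510/6,155+470/6],.103))
def fit(q):
    for _ in range(4):
        c=q.mean(0); n=np.linalg.svd(q-c)[2][2]; r=(q-c)@n; q=q[abs(r)<max(.002,1.5*r.std())]
    return c,n*np.sign(n[2]),len(q),r.std()
a=np.array([.9927,.1205]);y=np.array([-.1205,.9927])
# floor region
q=P[190:222,343:390].reshape(-1,3); q=q[q[:,2]<.3]
c,n,N,s=fit(q);print('floor',c,n,N,s,'tilt',np.arctan2(-(n[:2]@a),n[2]),'lat',n[:2]@y)
ims,ds,Ts,Ks=load('scene0');Ps=np.load('pics/scene0_P.npy')
for nm,Pq in(('top',P),('sc',Ps)):
    m=(abs(Pq[...,0]-.57)<.16)&(abs(Pq[...,1]+.25)<.14)&(Pq[...,2]>.005)&(Pq[...,2]<.2)
    q=Pq[m]; u=q[:,:2]@a; v=q[:,:2]@y
    print(nm,'u v range',np.percentile(u,[0,1,99,100]).round(3),np.percentile(v,[0,1,99,100]).round(3),q[:,2].max())
    # profile along u of z in mid strip
    for vv in(-.34,-.31,-.28,-.25):
        s=abs(v-vv)<.012; uu=u[s];z=q[s,2]
        print(vv,[(round(x,3),round(np.median(z[abs(uu-x)<.004]),3),(abs(uu-x)<.004).sum()) for x in np.arange(.42,.66,.008) if (abs(uu-x)<.004).sum()>1])
E
```

```text
[[ 0.46071098 -0.18021975  0.103     ]
 [ 0.48197527 -0.35754526  0.103     ]]
floor [ 0.56321622 -0.26161011  0.05876572] [-0.43536672 -0.04928286  0.89890323] 882 0.0016062179294935352 tilt 0.4535184120656342 lat 0.003538589906513017
top u v range [0.365 0.393 0.691 0.707] [-0.473 -0.427 -0.173 -0.16 ] 0.17323142601775676
-0.34 [(np.float64(0.42), np.float64(0.008), np.int64(3)), (np.float64(0.428), np.float64(0.005), np.int64(3)), (np.float64(0.436), np.float64(0.107), np.int64(15)), (np.float64(0.444), np.float64(0.102), np.int64(23)), (np.float64(0.452), np.float64(0.087), np.int64(22)), (np.float64(0.46), np.float64(0.07), np.int64(21)), (np.float64(0.468), np.float64(0.053), np.int64(21)), (np.float64(0.476), np.float64(0.038), np.int64(20)), (np.float64(0.484), np.float64(0.037), np.int64(22)), (np.float64(0.492), np.float64(0.042), np.int64(23)), (np.float64(0.5), np.float64(0.046), np.int64(20)), (np.float64(0.508), np.float64(0.05), np.int64(23)), (np.float64(0.516), np.float64(0.054), np.int64(21)), (np.float64(0.524), np.float64(0.058), np.int64(25)), (np.float64(0.532),
[... 8880 characters left out ...]
), (np.float64(0.54), np.float64(0.014), np.int64(16)), (np.float64(0.548), np.float64(0.014), np.int64(18)), (np.float64(0.556), np.float64(0.013), np.int64(15)), (np.float64(0.564), np.float64(0.015), np.int64(21)), (np.float64(0.572), np.float64(0.154), np.int64(56)), (np.float64(0.58), np.float64(0.141), np.int64(60)), (np.float64(0.588), np.float64(0.123), np.int64(68)), (np.float64(0.596), np.float64(0.108), np.int64(63)), (np.float64(0.604), np.float64(0.093), np.int64(41)), (np.float64(0.612), np.float64(0.012), np.int64(5)), (np.float64(0.62), np.float64(0.015), np.int64(11)), (np.float64(0.628), np.float64(0.015), np.int64(29)), (np.float64(0.636), np.float64(0.089), np.int64(53))]
```

play_rows:
  series:
    - [0.2, -0.45, 0, 0.15, -1]
    - [0.4, -0.9, -0.05, 0.3, -1]
    - [0.4, -0.9, -0.05, 0.3, -1]
    - [0.4, -0.9, -0.05, 0.3, -1]
    - [0.4, -0.9, -0.05, 0.3, -1]
    - [0.4, -0.9, -0.05, 0.3, -1]
    - [0.4, -0.9, -0.05, 0.3, -1]
    - [0.4, -0.9, -0.05, 0.3, -1]
  squeeze: 15

```text
time_s: 1.15
ee_pos: [0.3532, 0.3608, 0.2276]
tool_rot: [0.199, 3.135, -0.001]
ft_force: [-1.0, -0.1, 0.0]
width: 0.0871
```

play_rows:
  series:
    - [0.4, -0.9, -0.05, 0.3, -1]
    - [0.4, -0.9, -0.05, 0.3, -1]
    - [0.4, -0.9, -0.05, 0.3, -1]
    - [0.4, -0.9, -0.05, 0.3, -1]
    - [0.4, -0.9, -0.05, 0.3, -1]
    - [0.4, -0.9, -0.05, 0.3, -1]
    - [0.4, -0.9, -0.05, 0.3, -1]
    - [0.2, -0.4, -0.05, 0.3, -1]

```text
time_s: 2.15
ee_pos: [0.4724, 0.0919, 0.2116]
tool_rot: [0.173, -3.137, 0.001]
ft_force: [-0.7, -0.5, -0.7]
width: 0.0869
```

```bash
python3 - <<'E'
from h import *
im,d,i=snap('wrist','w1'); s=sensors.sense(); print(s['ee_pos'],s['tool_rot'])
im,d,T,K=load('w1'); v,u=np.mgrid[0:420,0:560]; P=pts(K,T,u,v,d).reshape(420,560,3)
q=P.reshape(-1,3); q=q[np.hypot(q[:,0]-.4825,q[:,1]-.065)<.06]
for a,b in((.011,.02),(.062,.07),(.08,.09)):
    t=q[(q[:,2]>a)&(q[:,2]<b)]
    if len(t): print(a,len(t),t.mean(0),(t.min(0)+t.max(0))/2,t.max(0)-t.min(0))
g=cv2.inRange(cv2.cvtColor(im,cv2.COLOR_BGR2HSV),(70,110,30),(95,255,255))&((abs(P[...,2]-.048)<.017)*255).astype(np.uint8)
t=P[(g>0)&(np.hypot(P[...,0]-.4825,P[...,1]-.065)<.04)]
from scipy.optimize import least_squares
if len(t): r=least_squares(lambda c:np.hypot(t[:,0]-c[0],t[:,1]-c[1])-.021,[.4825,.065],loss='soft_l1',f_scale=.002);print('cyl',r.x,len(t))
E
```

```text
[0.47309685 0.09031108 0.21141512] [-1.70511706e-01  3.13671048e+00 -2.94143198e-03]
0.011 3151 [0.47508554 0.06386082 0.01647669] [0.4826359  0.06242005 0.01549871] [0.08924808 0.08986912 0.00892025]
0.062 803 [0.48092926 0.06269403 0.06624293] [0.48248166 0.06243333 0.06592088] [0.04121035 0.04084693 0.00781332]
0.08 352 [0.4814798  0.06272432 0.08540317] [0.48208033 0.06261397 0.08416451] [0.01913308 0.01889141 0.00815952]
cyl [0.48302824 0.06236627] 198
```

View pics/w1.png

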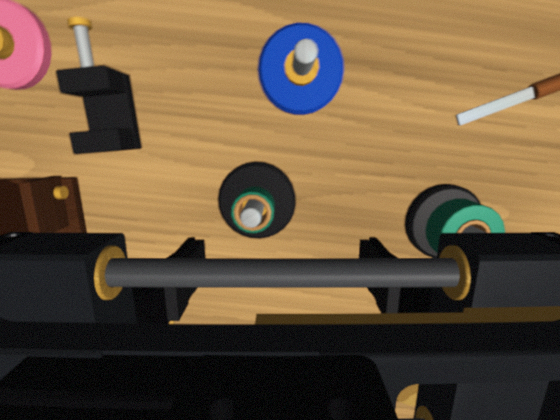

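The wrist view shows the spent roll's stand centred near (255,205). That puts the roll at about (0.4825, 0.063), which agrees with the top view within 2 mm. I'll centre over it and come partway down.

play_rows:
  series:
    - [0.1, -0.35, 0, 0.1, -1]
    - [0.13, -0.33, 0, 0, -1]
    - [0, 0, -0.5, 0, -1]
    - [0, 0, -0.8, 0, -1]
    - [0, 0, -0.7, 0, -1]
    - [0, 0, -0.2, 0, -1]
    - [0, 0, 0, 0, -1]
    - [0, 0, 0, 0, -1]

```text
time_s: 3.2
ee_pos: [0.4826, 0.0686, 0.1247]
tool_rot: [-0.193, 3.134, 0.001]
ft_force: [0.0, -0.4, 1.0]
width: 0.0872
```

play_rows:
  series:
    - [0, -0.14, 0, 0, -1]
    - [0, 0, 0, 0, -1]
    - [0, 0, -0.4, 0, -1]
    - [0, 0, -0.5, 0, -1]
    - [0, 0, -0.4, 0, -1]
    - [0, 0, -0.2, 0, -1]
    - [0, 0, 0, 0, -1]
    - [0, 0, 0, 0, -1]

```text
time_s: 4.2
ee_pos: [0.4822, 0.0629, 0.064]
tool_rot: [-0.193, 3.135, 0.0]
ft_force: [-0.2, -0.8, -0.6]
width: 0.0871
```

play_rows:
  series:
    - [0, 0, -0.1, 0, -1]
    - [0, 0, 0, 0, -0.2]
    - [0, 0, 0, 0, -0.1]
    - [0, 0, 0, 0, 0]
    - [0, 0, 0, 0, 0.1]
    - [0, 0, 0, 0, 0.3]
    - [0, 0, 0, 0, 1]
    - [0, 0, 0, 0, 1]
  squeeze: 12

```text
time_s: 5.2
ee_pos: [0.4817, 0.0629, 0.0596]
tool_rot: [0.193, -3.136, -0.0]
ft_force: [-0.3, 0.8, 0.6]
width: 0.0413
```

play_rows:
  series:
    - [0, 0, 0.1, 0, 1]
    - [0, 0, 0.25, 0, 1]
    - [0, 0, 0.4, 0, 1]
    - [0, 0, 0.4, 0, 1]
    - [0, 0, 0.4, 0, 1]
    - [0, 0, 0.4, 0, 1]
    - [0, 0, 0.4, 0, 1]
    - [0, 0, 0.4, 0, 1]

```text
time_s: 6.2
ee_pos: [0.4819, 0.0629, 0.1713]
tool_rot: [-0.193, 3.134, 0.001]
ft_force: [0.5, 0.1, -0.8]
width: 0.0415
```

play_rows:
  series:
    - [0, 0, 0.5, 0, 1]
    - [0, 0, 0.5, 0, 1]
    - [0, 0, 0.5, 0, 1]
    - [0, 0, 0, 0, 1]
    - [0.05, -0.4, 0, 0, 1]
    - [0.05, -0.4, 0, 0, 1]
    - [0, 0, 0, 0, 1]
    - [0, 0, 0, 0, 1]

```text
time_s: 7.2
ee_pos: [0.4856, 0.0308, 0.2292]
tool_rot: [0.192, -3.135, -0.0]
ft_force: [0.7, -0.8, 0.1]
width: 0.0419
```

```bash
python3 - <<'E'
from h import *
snap('scene','s2');a=cv2.imread('pics/s2.png')
cv2.imwrite('pics/s2z.png',cv2.resize(a[60:320,130:430],None,fx=2.2,fy=2.2))
E
```

```text
(no output)
```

View pics/s2z.png

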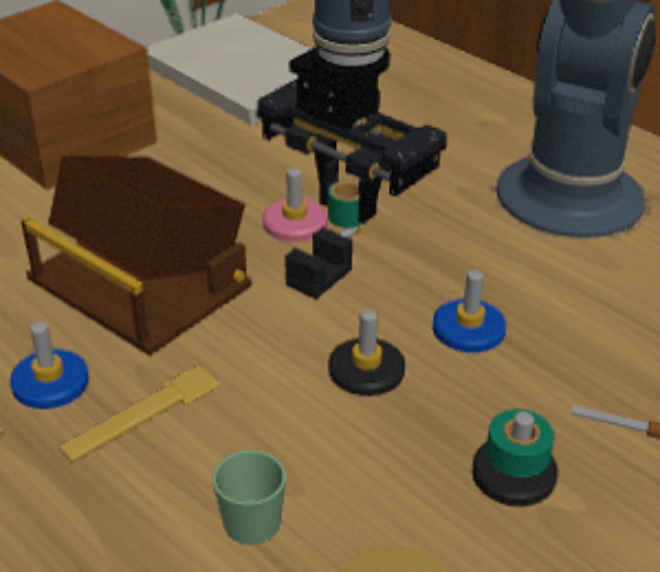

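The zoomed scene picture shows the roll in the jaws at (345,205), with its stand empty and upright at (367,365). Next I'll carry it over the bin.

play_rows:
  series:
    - [0.05, -0.4, 0, 0, 1]
    - [0.13, -0.85, 0, 0, 1]
    - [0.13, -0.85, 0, 0, 1]
    - [0.13, -0.85, 0, 0, 1]
    - [0.13, -0.85, 0, 0, 1]
    - [0.13, -0.85, 0, 0, 1]
    - [0.13, -0.85, 0, 0, 1]
    - [0.13, -0.85, 0, 0, 1]

```text
time_s: 8.25
ee_pos: [0.524, -0.2251, 0.2296]
tool_rot: [0.193, -3.135, 0.001]
ft_force: [0.2, 0.6, -1.8]
width: 0.042
```

play_rows:
  series:
    - [0.1, -0.7, 0, 0, 1]
    - [0.05, -0.3, 0, 0, 1]
    - [0, 0, -0.4, 0, 1]
    - [0, 0, -0.5, 0, 1]
    - [0, 0, 0, 0, 1]
    - [0, 0, 0, 0, 1]
    - [0, 0, 0, 0, 1]
    - [0, 0, 0, 0, 1]

```text
time_s: 9.25
ee_pos: [0.5305, -0.2631, 0.1942]
tool_rot: [-0.194, 3.135, -0.0]
ft_force: [-0.0, 0.1, -0.9]
width: 0.0414
```

play_rows:
  series:
    - [0, 0, -0.3, 0, 1]
    - [0, 0, -0.5, 0, 1]
    - [0, 0, -0.5, 0, 1]
    - [0, 0, -0.4, 0, 1]
    - [0, 0, -0.2, 0, 1]
    - [0, 0, -0.1, 0, 1]
    - [0, 0, 0, 0, 1]
    - [0, 0, 0, 0, 1]

```text
time_s: 10.25
ee_pos: [0.5305, -0.2633, 0.1142]
tool_rot: [-0.193, 3.135, -0.001]
ft_force: [-0.8, 0.9, -0.4]
width: 0.0417
```

```bash
python3 - <<'E'
from h import *
snap('scene','s3');a=cv2.imread('pics/s3.png')
cv2.imwrite('pics/s3z.png',cv2.resize(a[40:240,110:330],None,fx=2.8,fy=2.8))
s=sensors.sense();print(s['ee_pos'],s['ft_force'],s['width'])
E
```

```text
[ 0.53052549 -0.26327615  0.11417252] [-0.07444847  0.19967463 -0.51258326] 0.0417256169899171
```

View pics/s3z.png

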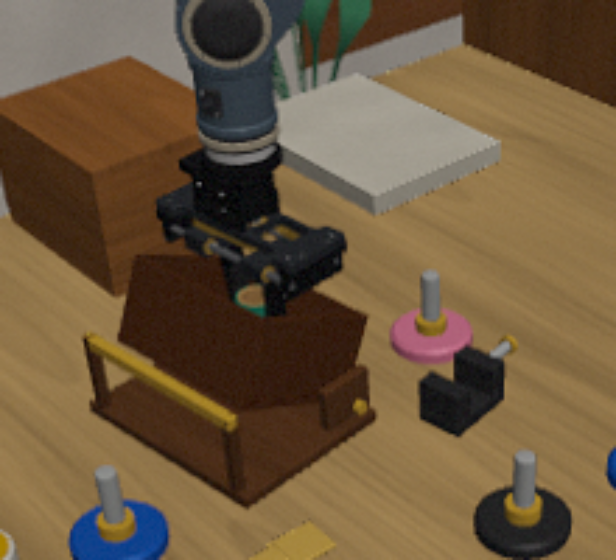

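The picture shows the roll at (252,298), down inside the bin's mouth, with no contact force. I'll release it and rise.

play_rows:
  series:
    - [0, 0, 0, 0, -0.3]
    - [0, 0, 0, 0, -0.4]
    - [0, 0, 0, 0, -0.4]
    - [0, 0, 0, 0, -0.4]
    - [0, 0, 0.3, 0, -0.4]
    - [0, 0, 0.7, 0, -0.4]
    - [0, 0, 0.9, 0, -0.4]
    - [0, 0, 0.9, 0, -0.4]

```text
time_s: 11.3
ee_pos: [0.5301, -0.2632, 0.2275]
tool_rot: [-0.193, 3.135, -0.0]
ft_force: [-0.3, -0.1, -0.1]
width: 0.0607
```

play_rows:
  series:
    - [-0.5, 0, 0.5, 0, 1]
    - [-0.9, -0.1, 0, 0, 1]
    - [-0.9, -0.1, 0, 0, 1]
    - [-0.5, 0, 0, 0, 1]
    - [0, 0, 0, 0, 1]
    - [0, 0, 0, 0, 1]
    - [0, 0, 0, 0, 1]
    - [0, 0, 0, 0, 1]

```text
time_s: 12.3
ee_pos: [0.4189, -0.2709, 0.2454]
tool_rot: [0.195, -3.135, 0.0]
ft_force: [-0.4, -0.2, 0.0]
width: 0.0006
```

```bash
python3 - <<'E'
from h import *
for n in('top','wrist','scene'): snap(n,n+'4')
a=cv2.imread('pics/top4.png');b=cv2.imread('pics/scene4.png')
cv2.imwrite('pics/z4.png',np.hstack([cv2.resize(a[140:260,300:430],(390,360)),cv2.resize(b[60:240,110:305],(390,360))]))
s=sensors.sense();print(s['ee_pos'],s['ft_force'],s['width'],s['q'].round(2))
E
```

```text
[ 0.41839427 -0.27105763  0.24538631] [0.38449627 0.40117674 0.16328813] 0.0007198109607409661 [ 0.13  0.18  0.41  1.96 -0.08  1.02  2.28]
```

View pics/z4.png

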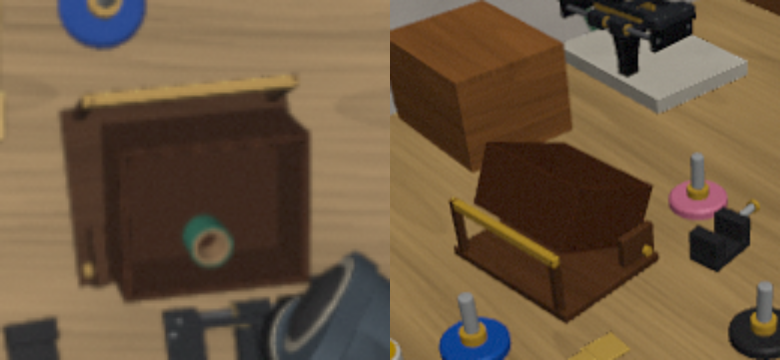

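View pics/wrist4.png

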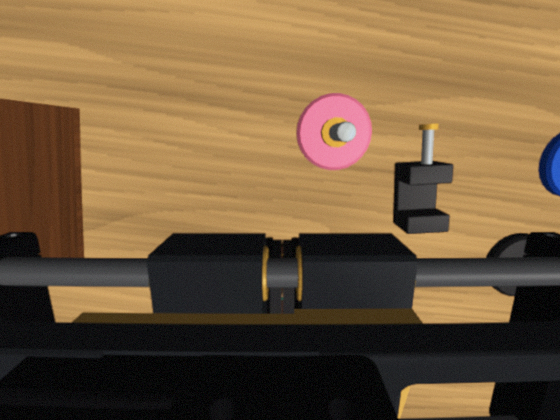

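The top view shows the roll lying inside the bin at about (208,240) in the zoom. I'll come down in front of the rim with the jaws shut.

play_rows:
  series:
    - [0, 0, -0.3, 0, 1]
    - [0, 0, -0.7, 0, 1]
    - [0, 0, -0.8, 0, 1]
    - [0, 0, -0.8, 0, 1]
    - [0, 0, -0.6, 0, 1]
    - [0, 0, -0.3, 0, 1]
    - [0, 0, 0, 0, 1]
    - [0, 0, 0, 0, 1]

```text
time_s: 13.45
ee_pos: [0.4187, -0.2715, 0.1063]
tool_rot: [-0.193, 3.134, -0.001]
ft_force: [-0.0, 0.7, 0.3]
width: 0.0008
```

play_rows:
  series:
    - [0.15, 0.0, 0, 0, 1]
    - [0.15, 0.0, 0, 0, 1]
    - [0.12, 0.01, 0, 0, 1]
    - [0.1, 0.01, 0, 0, 1]
    - [0.1, 0.01, 0, 0, 1]
    - [0.1, 0.01, 0, 0, 1]
    - [0, 0, 0, 0, 1]
    - [0, 0, 0, 0, 1]

```text
time_s: 14.45
ee_pos: [0.4468, -0.2695, 0.1055]
tool_rot: [0.193, -3.135, -0.0]
ft_force: [0.3, -0.8, -0.3]
width: 0.0002
```

play_rows:
  series:
    - [0.08, 0.01, 0, 0, 1]
    - [0.1, 0.012, 0, 0, 1]
    - [0.1, 0.012, 0, 0, 1]
    - [0.1, 0.012, 0, 0, 1]
    - [0.1, 0.012, 0, 0, 1]
    - [0.1, 0.012, 0, 0, 1]
    - [0.1, 0.012, 0, 0, 1]
    - [0, 0, 0, 0, 1]

```text
time_s: 15.45
ee_pos: [0.4734, -0.2666, 0.1055]
tool_rot: [0.193, -3.134, -0.0]
ft_force: [-2.9, -0.4, 2.5]
width: 0.0003
```

play_rows:
  series:
    - [0.06, 0.007, 0, 0, 1]
    - [0.06, 0.007, 0, 0, 1]
    - [0.06, 0.007, 0, 0, 1]
    - [0.06, 0.007, 0, 0, 1]
    - [0.06, 0.007, 0, 0, 1]
    - [0.05, 0.006, 0, 0, 1]
    - [0.05, 0.006, 0, 0, 1]
    - [0, 0, 0, 0, 1]

```text
time_s: 16.45
ee_pos: [0.4908, -0.2642, 0.1056]
tool_rot: [-0.194, 3.135, -0.0]
ft_force: [-1.7, -0.2, 1.1]
width: 0.0003
```

```bash
python3 - <<'E'
from h import *
snap('scene','s5');a=cv2.imread('pics/s5.png')
cv2.imwrite('pics/s5z.png',cv2.resize(a[60:240,110:310],None,fx=3,fy=3,interpolation=cv2.INTER_CUBIC))
im,d,T,K=load('s5');v,u=np.mgrid[0:420,0:560];P=pts(K,T,u,v,d)
U=P[:,:2]@[.9927,.1205];V=P[:,:2]@[-.1205,.9927]
# outer back wall tilt : points behind
q=np.c_[U,P[:,2]][(abs(V+.322)<.08)&(U>.57)&(U<.625)&(P[:,2]>.06)&(P[:,2]<.19)]
print(len(q),[(round(z,3),np.median(q[abs(q[:,1]-z)<.005,0]).round(4)) for z in np.arange(.06,.18,.01) if (abs(q[:,1]-z)<.005).sum()>3])
s=sensors.sense();print(s['ee_pos'],s['ft_force'])
E
```

```text
517 [(np.float64(0.06), np.float64(0.6191)), (np.float64(0.07), np.float64(0.6195)), (np.float64(0.09), np.float64(0.617)), (np.float64(0.1), np.float64(0.6175)), (np.float64(0.11), np.float64(0.6165)), (np.float64(0.12), np.float64(0.6142))]
[ 0.49079807 -0.26417058  0.10558311] [-0.31904207  0.28830208  0.20017602]
```

View pics/s5z.png

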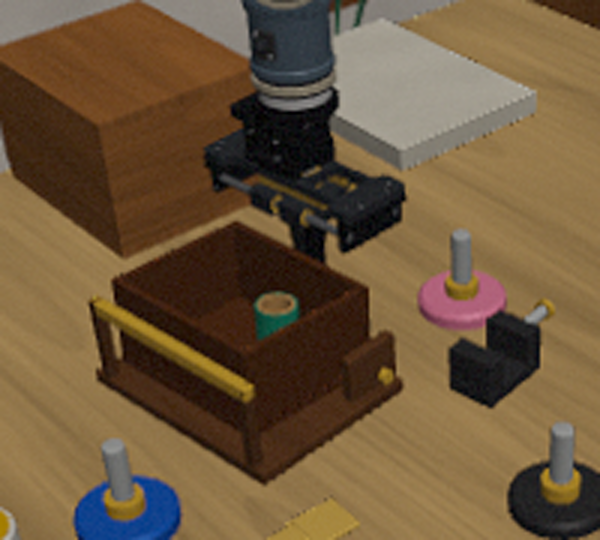

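The bin is nearly upright, about 0.08 rad short, with the roll standing inside at (277,310). I'll finish the push very slowly.

play_rows:
  series:
    - [0.03, 0.004, 0, 0, 1]
    - [0.03, 0.004, 0, 0, 1]
    - [0.025, 0.003, 0, 0, 1]
    - [0.025, 0.003, 0, 0, 1]
    - [0.02, 0.002, 0, 0, 1]
    - [0.02, 0.002, 0, 0, 1]
    - [0, 0, 0, 0, 1]
    - [0, 0, 0, 0, 1]

```text
time_s: 17.5
ee_pos: [0.4953, -0.2637, 0.1055]
tool_rot: [0.193, -3.134, -0.001]
ft_force: [-4.9, 0.4, 3.1]
width: 0.0005
```

```bash
cat > tilt.py <<'E'
from h import *
import sys
snap('scene',sys.argv[1])
im,d,T,K=load(sys.argv[1]);v,u=np.mgrid[0:420,0:560];P=pts(K,T,u,v,d)
U=P[:,:2]@[.9927,.1205];V=P[:,:2]@[-.1205,.9927]
q=np.c_[U,P[:,2]][(abs(V+.322)<.08)&(U>.57)&(U<.64)&(P[:,2]>.04)&(P[:,2]<.19)]
print(len(q),[(round(float(z),3),float(np.median(q[abs(q[:,1]-z)<.005,0]).round(4))) for z in np.arange(.06,.18,.01) if (abs(q[:,1]-z)<.005).sum()>3])
s=sensors.sense();print(s['ee_pos'],s['ft_force'])
E
python3 tilt.py s6
```

```text
858 [(0.06, 0.6206), (0.07, 0.6215), (0.08, 0.5806), (0.09, 0.6346), (0.1, 0.6273), (0.11, 0.6195)]
[ 0.49528772 -0.26365421  0.10546307] [-4.52863646 -0.72287915  3.79739657]
```

play_rows:
  series:
    - [0.02, 0.002, 0, 0, 1]
    - [0.02, 0.002, 0, 0, 1]
    - [0.02, 0.002, 0, 0, 1]
    - [0.015, 0.002, 0, 0, 1]
    - [0.015, 0.002, 0, 0, 1]
    - [0, 0, 0, 0, 1]
    - [0, 0, 0, 0, 1]
    - [0, 0, 0, 0, 1]

```text
time_s: 18.55
ee_pos: [0.4954, -0.2636, 0.1053]
tool_rot: [0.19, -3.128, -0.004]
ft_force: [-12.1, 0.2, 10.5]
width: 0.0007
```

```bash
python3 - <<'E'
from h import *
snap('scene','s7');snap('top','t7');a=cv2.imread('pics/s7.png');b=cv2.imread('pics/t7.png')
cv2.imwrite('pics/z7.png',np.hstack([cv2.resize(a[100:220,140:270],(390,360),interpolation=cv2.INTER_CUBIC),cv2.resize(b[140:260,300:430],(390,360),interpolation=cv2.INTER_CUBIC)]))
for t in('s7','t7'):
    im,d,T,K=load(t);v,u=np.mgrid[0:420,0:560];P=pts(K,T,u,v,d)
    U=P[:,:2]@[.9927,.1205];V=P[:,:2]@[-.1205,.9927];Z=P[:,2]
    for nm,m in(('back rim',(abs(V+.322)<.075)&(U>.60)&(U<.626)&(Z>.095)&(Z<.13)),('left rim',(abs(V+.238)<.006)&(U>.48)&(U<.62)&(Z>.09)&(Z<.14)),('rightrim',(abs(V+.408)<.006)&(U>.48)&(U<.62)&(Z>.09)&(Z<.14)),('floor',(abs(V+.322)<.07)&(U>.485)&(U<.61)&(Z<.06)&(Z>.02))):
        if m.sum()>20: print(t,nm,m.sum(),'medZ',np.median(Z[m]).round(4),'slope',np.polyfit(U[m],Z[m],1).round(4), 'Umax',U[m].max())
E
```

```text
s7 back rim 271 medZ 0.107 slope [-0.9834  0.7154] Umax 0.6258250831751699
s7 left rim 304 medZ 0.1051 slope [-0.0041  0.1061] Umax 0.6194856836091395
s7 rightrim 239 medZ 0.1043 slope [0.0149 0.0948] Umax 0.6178152533458712
s7 floor 282 medZ 0.0315 slope [-0.3257  0.2055] Umax 0.547687502854167
t7 back rim 241 medZ 0.1106 slope [-0.452   0.3882] Umax 0.6259285681701366
t7 left rim 160 medZ 0.1125 slope [0.0046 0.1092] Umax 0.6199752378540941
t7 rightrim 112 medZ 0.1101 slope [0.0186 0.0973] Umax 0.6186163350120968
t7 floor 1442 medZ 0.0311 slope [-0.0074  0.0354] Umax 0.6099959302060994
```

View pics/z7.png

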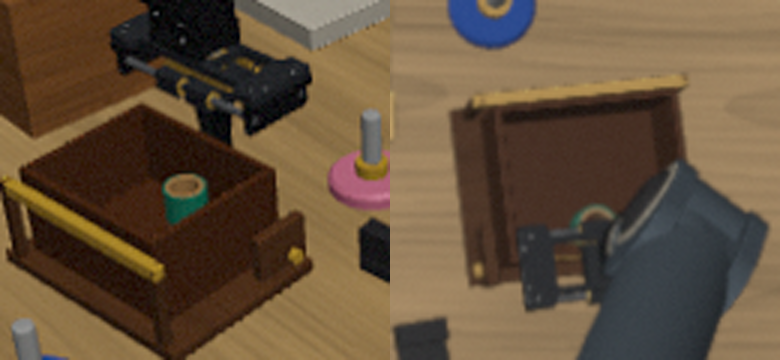

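The scene and top views show the bin level: rim and floor slopes are about 0, and the back wall lies along the rail. The advance stalled at 12 N. I'll press a little more to confirm that's the stop, then back off.

play_rows:
  series:
    - [0.02, 0.002, 0, 0, 1]
    - [0.02, 0.002, 0, 0, 1]
    - [0.02, 0.002, 0, 0, 1]
    - [0.02, 0.002, 0, 0, 1]
    - [0, 0, 0, 0, 1]
    - [0, 0, 0, 0, 1]
    - [0, 0, 0, 0, 1]
    - [0, 0, 0, 0, 1]

```text
time_s: 19.65
ee_pos: [0.4955, -0.2637, 0.1052]
tool_rot: [0.188, -3.122, -0.007]
ft_force: [-18.6, 0.3, 15.2]
width: 0.0003
```

The force rose to 18.6 N with no travel, so the bin is on its stop. I'll back away slowly.

play_rows:
  series:
    - [-0.05, -0.006, 0, 0, 1]
    - [-0.08, -0.01, 0, 0, 1]
    - [-0.1, -0.012, 0, 0, 1]
    - [-0.15, -0.02, 0, 0, 1]
    - [-0.3, -0.03, 0, 0, 1]
    - [-0.4, -0.05, 0, 0, 1]
    - [-0.4, -0.05, 0, 0, 1]
    - [-0.2, 0, 0.2, 0, 1]

```text
time_s: 20.65
ee_pos: [0.4337, -0.2701, 0.1135]
tool_rot: [0.191, -3.134, -0.001]
ft_force: [-0.3, -0.0, -0.3]
width: 0.0003
```

play_rows:
  series:
    - [0, 0, 0.4, 0, 1]
    - [0, 0, 0.7, 0, 1]
    - [0, 0, 0.8, 0, 1]
    - [0, 0, 0.8, 0, 1]
    - [0, 0, 0.5, 0, 1]
    - [0, 0, 0, 0, 1]
    - [0, 0, 0, 0, 1]
    - [0, 0, 0, 0, 1]

```text
time_s: 21.65
ee_pos: [0.4353, -0.2697, 0.2407]
tool_rot: [0.193, -3.134, -0.001]
ft_force: [0.8, 0.3, 0.7]
width: 0.0008
```

```bash
python3 - <<'E'
from h import *
snap('scene','s8');snap('top','t8');a=cv2.imread('pics/s8.png');b=cv2.imread('pics/t8.png')
cv2.imwrite('pics/z8.png',np.hstack([cv2.resize(a[90:310,130:400],(400,326)),cv2.resize(b[120:310,150:420],(400,282)) if 0 else cv2.resize(b[120:310,150:420],(400,326))]))
im,d,T,K=load('t8');v,u=np.mgrid[0:420,0:560];P=pts(K,T,u,v,d)
U=P[:,:2]@[.9927,.1205];V=P[:,:2]@[-.1205,.9927];Z=P[:,2]
m=(abs(V+.322)<.07)&(U>.485)&(U<.61)&(Z<.06)&(Z>.02);print(m.sum(),np.polyfit(U[m],Z[m],1))
for t in('top0','t8'):
    im=load(t)[0];T,K=load(t)[2:];k=(im.max(2)<55).astype(np.uint8);m=np.zeros_like(k);m[212:252,235:275]=k[212:252,235:275]
    c=max(cv2.findContours(m,cv2.RETR_EXTERNAL,cv2.CHAIN_APPROX_NONE)[0],key=cv2.contourArea);e=cv2.fitEllipse(c);print(t,plane(K,T,[e[0][0]],[e[0][1]],.016))
s=sensors.sense();print(s['time_s'],s['ee_pos'],s['ft_force'])
E
```

```text
1779 [-0.01203827  0.03826665]
top0 [[0.4827739  0.06450584 0.016     ]]
t8 [[0.4827907  0.06447101 0.016     ]]
21.75 [ 0.43541194 -0.26982363  0.24078421] [-0.64366031 -0.30018842 -0.5019208 ]
```

View pics/z8.png

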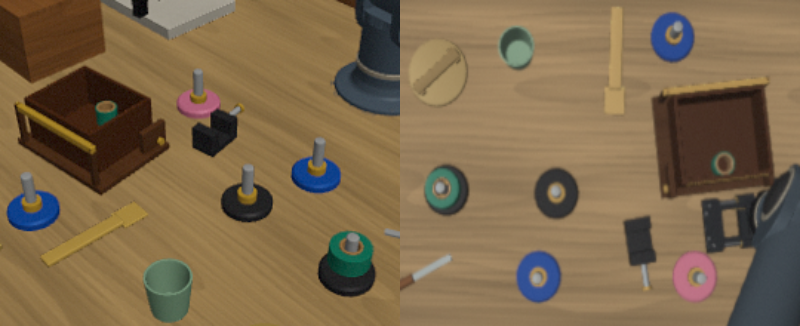

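The pictures show the bin upright against the rail with the roll inside it, at (105,112) in the scene half. The spent stand moved less than 0.1 mm and the other things look unmoved. The arm is clear, so I'm handing in.

```bash
python3 -c "
from rig import workorder;print(workorder.sign_off())"
```

```text
the job is handed in; nothing more can be done
None
```

The job is done and handed in at about 22 s of the 51 s allowed. I lifted the spent roll straight up off its post, let go of it inside the tilted bin, and slowly pushed the bin's front rim home with the jaws shut.

Last checks:
- **Roll:** it is standing inside the bin.
- **Bin:** it came up against a hard stop. The push force rose from 12 to 18.6 N with only 0.1 mm of travel. After I backed off, the floor slope in the top view was about 0.01 rad, which I take as upright within camera noise.
- **Stands and other things:** the spent stand moved less than 0.1 mm in the top view. The full roll, its stand and the other things look unmoved in the pictures, though I did not measure them.
- **Robot:** it is clear of everything, with the wrist force near zero.

One disagreement: the wrist and top cameras differed by about 2 mm on the roll's position, within the stated calibration, and the grasp held. The push also stalled about 3.6 mm before I expected. That fits the finger being thicker than I assumed, since the pictures showed the bin level.

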